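Find the rocking compartment cover and press it home

ROBOT

A 6-joint arm with a two-finger parallel gripper is mounted at the origin on the work surface. World frame = base frame: x ahead of the robot, y to its left, z up, the work surface at z = 0. Lengths are in mm, angles in rad, forces in N, time in s.
With the tool pointing down it reaches from about 325 to 775 mm from the base axis. Payload 5.5 kg.
Tool frame: the origin (TCP) lies where the fingers leave the gripper's body, on its centre line; the fingertips stand 73 mm ahead of it and the grasp point (between the pads) lies 54 mm ahead of it; z points along the fingers, y is the line along which they close (so a half turn about z gives the same grasp; the last joint's range is limited). The gripper opens to 85 mm and grips with 20 to 120 N. Pads are 22 mm wide; open, the fingers measure 114 mm over their backs; the gripper's body (76 mm by 85 mm) begins 54 mm behind the grasp point. The pads swing forward as they close: fully open they stand 13 mm farther back than shut.
Start: joints at [-1.352, 0.091, 1.231, -0, 1.82, -0.057], TCP at [163.389, -577.34, 303.875] pointing down, gripper open.
Joint ranges: [-2.87, 2.87], [-0.86, 2.18], [0.17, 2.46], [-1.51, 4.65], [0.06, 2.69], [-2.65, 2.65]. Speed limits (rad/s): [2.57, 2.57, 3.01, 3.14, 3.14, 3.14].

INTERFACE

Orientations are given as a unit quaternion [x, y, z, w].
In Python, from plant import * gives the robot as it stands.
- The arm moves only by the tool play_rows, never from a script. Its argument "motion" is a list of rows, each an object of numbers: "x", "y", "z": the shift along the tool's x, y, z in m; "twist": the turn about the tool's z in degrees. A call has 1 to 20 rows; each row shifts and turns the commanded pose from where the row before left it, along the tool's axes as they then stand; what a row does not reach is not made up. A row lasts 1/10 s, in which the tool goes at most 50 mm and 8.59 degrees, less where a joint would pass 70% of its speed; a pose out of reach is approached as far as the arm can. A call with a gripper value outside its range is refused whole. "jaw" is the finger opening in m, from 0 to 0.0854, set as the call begins (left out, the last holds). The fingers move at their own pace and stop on an object; "force" is the grip in N (left out, the last holds). Time passes only in rows, so rows that do not move let the fingers close. It gives the time, the measured TCP pose, the force, the opening and the grip force at its end, in the units of the state.
- observe(): the state, without advancing time (a new reading comes with each control period).
- grab_frame(name): name is "scene" or "top"; returns the picture (384x512x3 uint8, red, green, blue); there is no depth.
- calibration(name): a dict with "camera_matrix" (3x3 intrinsics, pixels), "k1" (the pictures are not rectified: a ray, as slopes to the right and down, at radius r is drawn at 1 + k1 r^2 times it, then the intrinsics apply), "extrinsics" (4x4, takes a point from camera to world coordinates). Camera axes: x right, y down, z forward; pixel columns grow to the right and rows downward; lengths in mm; the calibration is good to about 2 mm. A picture is of the moment at which its call begins. calibration takes no time and is no camera call.
- finish_job(): hands the job in; it is judged then, once.
Trained networks look in the newest picture that a camera, given by its name, has taken for a name from the list of things; names that differ only in an ending like _2 or _b are one class to them, and where a whole thing is asked for, a point or a joint stands for the part that bears it (a point fixed in the world has none). Each returns a list of dicts, best first, with "conf" (0 to 1); they miss things now and then, are a little off and sometimes report something else, mostly with a low value. They report only what shows in the picture. A call takes as long as a camera call.
- recognise(camera, query): "xy" ([column, row] in pixels, amid what is visible of it).
- trace(camera, query): "region" (384x512 bool, what is visible of it) and "xy" ([column, row] in pixels, amid what is visible of it).
- spot_point(camera, query): "xy" ([column, row] in pixels: a listed point, or the origin of a listed thing).
The state is a dict: "time_s": time; "joint_positions": joint angles; "joint_velocities": joint speeds; "joint_efforts": joint torques, N m; "position": TCP position; "tcp_rot": TCP orientation; "force": force on the tool from outside, world axes, zero at the start; "moment": the same for the moment, N m; "opening": finger opening in mm; "gripper_force": force on a finger pad.
Only numpy, scipy, OpenCV 4.12 (cv2) and the standard library are available. Lean on these libraries where they do the work, as an engineer would, in place of code of your own. Each camera call takes 0.05 s, during which the arm holds its last target. There are 200 camera calls.

TASK

One of the four identical aluminium covers in the steel desk organizer is not pushed home. Press the covers lightly with the fingertips near a short end until you find the one that rocks, then press that one firmly in the middle until it is fully home and lies level, and take the hand away. Do not push hard on the covers that are sound, do not lift any cover, and leave everything else on the desk as it stands.

Things in the scene. Friction and masses are not known exactly. Their poses are not given: they have to be found in the camera images.
- cover_a: one of four identical aluminium covers (a, b, c, d) lying level on four boxes, two by two, in the organizer: a flat cap 96 mm long (own x), 64 wide (own y), 16 deep, with a thin grey inlay 60 x 34 mm in the middle of its top. Origin: centre of its top face; z up. Any of the four may be the unseated one; unpressed, all look alike
- cover_b: second of the four; size and origin as cover_a. Behaviour of any cover that is home: it lies on a springy gasket; pressed anywhere on top it sinks level, about 1 mm per 3.5 N, and springs back. More than 5.8 mm (20 N) is too hard. Lifting it is wrong too
- cover_c: third of the four; size and origin as cover_a. All four tops stand 64 mm above the desk at the start, home or not; a cover that is not pressed lies level. Gaps to the next cover: about 12 mm at long sides, 16 mm at short ends
- cover_d: fourth of the four; size and origin as cover_a. Behaviour of whichever cover is unseated: pressed near a short end, that end dips easily, about 3 mm at 1 to 2 N (5 mm at most, at its very edge), and the other end rises; let go, it springs level. Pressed in the middle it holds to about 10 N, then slides 5 mm down, stops firmly, stays there and rocks no more
- organizer: fixed steel desk organizer, tray 250 mm (own x) by 280 mm (own y), walls up to 34 mm high; box centres about 56 mm either way along x and 38 mm along y; side decks 60 mm wide at both y sides; slotted card rack 70 mm high along the far (+x) end, out to 170 mm from the origin. Origin: centre of its underside on the desk
- sharpener: loose black plastic sharpener, 26 x 16 x 12 mm, on the organizer's +y side deck; origin under its centre. To be left alone
- eraser: loose white eraser with blue sleeve, 50 x 20 x 12 mm, on the organizer's -y side deck; origin under its centre. To be left alone
- mug: loose blue ceramic mug, 80 mm across, 95 mm high, on the desk; origin under its centre. To be left alone
- glue: loose white glue pot with orange cap, 32 mm across, 85 mm high, on the desk; origin under its centre. To be left alone
- tin_pin (a point): tip of the tiny pin on the closed hinged lid of a fixed aluminium box 100 x 130 x 44 mm on the desk at the robot's left; the tip is 54 mm above the desk. To be left shut

How it is judged:
By the outcome, as a careful person would: the job done as asked, in the order asked, and still so for the second after the job is handed in, with the robot touching nothing.
It also fails if it takes over 54 s, if anything falls off the work surface, if the arm or the gripper's body presses on something with over 40 N, if the wrist force passes 120 N, or if a joint passes its speed limit or range.

## Working session

There is one attempt and no reset: what is moved stays moved. The work goes in short steps, Python scripts to look and compute and a tool call to move; the robot and the scene stay as the last step left them, time stands still between calls to the robot, and variables do not carry over. Pictures are saved under pics/ and viewed, at most 10 in all, crops included, and the job is handed in when it is done.

Besides the shell and the picture viewer there is one more tool, called after "Request:" in YAML: its name, and indented under it one key for each argument. play_rows: Moves the arm, as the interface text tells. Its arguments: {"type":"object","properties":{"motion":{"type":"array","items":{"type":"object","properties":{"x":{"type":"number"},"y":{"type":"number"},"z":{"type":"number"},"twist":{"type":"number"}}}},"jaw":{"type":"number"},"force":{"type":"number"}},"required":["motion"]}

```bash
mkdir -p pics
cat > h.py <<'E'
from plant import *
import numpy as np, cv2
def px2w(name,xy,z):
    c=calibration(name);K=np.array(c["camera_matrix"]);T=np.array(c["extrinsics"])
    d=(np.array(xy,float)-K[:2,2])/[K[0,0],K[1,1]]
    u=d.copy()
    for _ in range(20): u=d/(1+c["k1"]*(u@u))
    r=T[:3,:3]@np.array([u[0],u[1],1]);o=T[:3,3]
    return (o+r*(z-o[2])/r[2]).round(1)
E
python3 - <<'E'
from h import *
for n in("scene","top"):
    f=grab_frame(n);cv2.imwrite(f"pics/{n}0.png",f[:,:,::-1])
    print(n,np.array(calibration(n)["extrinsics"])[:3,3])
    for q,z in(("cover_a",64),("organizer",0),("sharpener",34),("eraser",34),("mug",0),("glue",0),("tin_pin",54)):
        for r in spot_point(n,q)[:6]: print(q,np.round(r["xy"],1),round(r["conf"],2),px2w(n,r["xy"],z))
print(observe())
E
```

```text
scene [1552.83783146 -471.18688385  988.74248159]
cover_a [244.4 193.8] 0.85 [487.7 -43.1  64. ]
cover_a [267.3 216.2] 0.82 [611.9 -19.2  64. ]
cover_a [244.8 223.7] 0.74 [617.5 -93.8  64. ]
cover_a [225.  203.1] 0.62 [ 507.9 -115.5   64. ]
organizer [245.3 223.5] 0.89 [552.5 -65.9   0. ]
sharpener [285.9 224.7] 0.43 [637.5  31.8  34. ]
eraser [287.  223.1] 0.63 [632.3  38.   34. ]
eraser [224.5 246. ] 0.47 [ 652.8 -170.4   34. ]
mug [105.1 233.1] 0.68 [ 433.7 -476.1    0. ]
glue [116.8 287.7] 0.59 [ 659.5 -480.1    0. ]
glue [367.1 156.8] 0.29 [379.  498.7   0. ]
tin_pin [367.8 158.4] 0.67 [452.6 442.4  54. ]
top [ 259.69736892  -15.66073689 1319.5069817 ]
cover_a [290.2 157.2] 0.94 [ 625.1 -103.1   64. ]
cover_a [270.3 161.7] 0.94 [608.  -29.9  64. ]
cover_a [274.  191.1] 0.9 [498.1 -43.1  64. ]
cover_a [291.5 184.4] 0.69 [ 522.9 -106.5   64. ]
organizer [282.3 178.2] 0.63 [560.5 -76.4   0. ]
sharpener [248.7 162.2] 0.61 [614.4  51.   34. ]
eraser [304.2 156.2] 0.58 [ 637.7 -158.    34. ]
mug [386.8 217.3] 0.64 [ 410.5 -467.1    0. ]
glue [381.8 155.3] 0.56 [ 651.7 -463.1    0. ]
tin_pin [139.2 208.6] 0.74 [434.7 448.6  54. ]
tin_pin [280.8 179. ] 0.52 [545.2 -68.4  54. ]
{'time_s': 0.8, 'joint_positions': array([-1.35171739e+00,  9.11010619e-02,  1.23070338e+00,  3.69243768e-06,
        1.81979786e+00, -5.66970581e-02]), 'joint_velocities': array([ 3.91117536e-04, -1.52179107e-04,  7.27247053e-04,  1.06620316e-03,
        1.30488579e-03, -8.00216833e-05]), 'joint_efforts': array([ 1.12623300e-03, -4.58414447e+01, -4.18068480e+01, -8.14442001e-05,
        5.66131694e-04,  5.54287965e-06]), 'position': array([ 163.38023455, -577.34220208,  303.87267063]), 'tcp_rot': array([ 9.90508440e-01,  1.37451918e-01,  1.39217258e-06, -4.95297728e-06]), 'force': array([ 0.41889753,  0.34970032, -0.12886221]), 'moment': array([-0.03444225,  0.02352639,  0.01970624]), 'gripper_force': 0.0, 'opening': 85.29657996401674}
```

View pics/scene0.png

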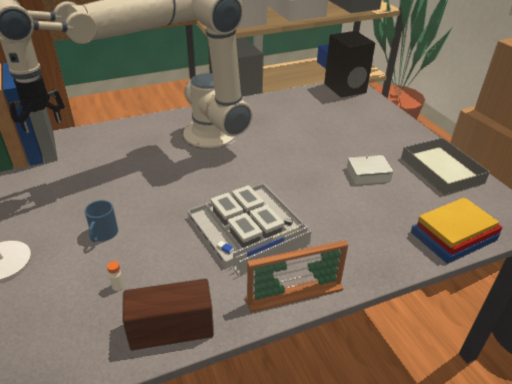

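View pics/top0.png

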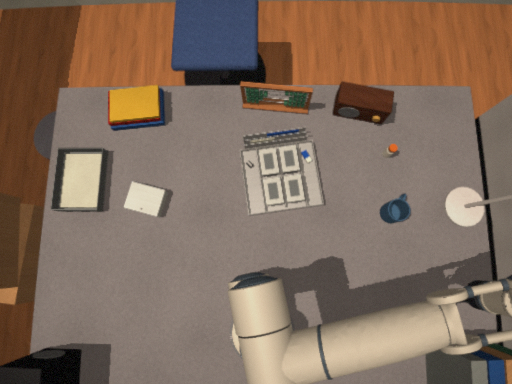

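The scene view shows the organizer in mid-desk around (247,222), with the rack on its far side. The top view shows the covers' inlays near (269,160), (290,158), (273,190) and (293,188), and the organizer is turned a few degrees.

Run:
```python
from h import *
f=grab_frame("top")
c=f[120:225,230:335,::-1]
cv2.imwrite("pics/crop.png",cv2.resize(c,None,fx=5.5,fy=5.5,interpolation=cv2.INTER_CUBIC))
for q in("cover_a","organizer"):
  for r in trace("top",q)[:5]:
    m=r["region"].astype(np.uint8);ys,xs=np.nonzero(m)
    p=np.array([px2w("top",(x,y),64 if q!="organizer" else 20) for x,y in zip(xs,ys)])[:,:2].astype(np.float32)
    (cx,cy),wh,a=cv2.minAreaRect(p)
    print(q,round(r["conf"],2),len(xs),p.mean(0).round(1),"rect",round(cx,1),round(cy,1),np.round(wh,1),round(a,1))
f=grab_frame("scene")
for r in trace("scene","cover_a")[:5]:
    ys,xs=np.nonzero(r["region"]);p=np.array([px2w("scene",(x,y),64) for x,y in zip(xs,ys)])[:,:2].astype(np.float32)
    (cx,cy),wh,a=cv2.minAreaRect(p)
    print("scene",len(xs),p.mean(0).round(1),round(cx,1),round(cy,1),np.round(wh,1),round(a,1))
```

```text
cover_a 0.95 467 [612.5 -22.8] rect 613.1 -22.6 [102.8  65.9] 8.5
cover_a 0.93 450 [499.6 -40. ] rect 500.7 -39.8 [96.7 63.3] 7.4
cover_a 0.74 473 [ 511.3 -113.6] rect 511.6 -113.6 [99.5 64.5] 7.7
cover_a 0.55 402 [619.  -98.6] rect 620.0 -99.5 [94.4 62.6] 6.0Traceback (most recent call last):
  File "<stdin>", line 8, in <module>
  File "h.py", line 4, in px2w
    c=calibration(name);K=np.array(c["camera_matrix"]);T=np.array(c["extrinsics"])
ValueError: time passes only in moves, steps and waits
```

View pics/crop.png

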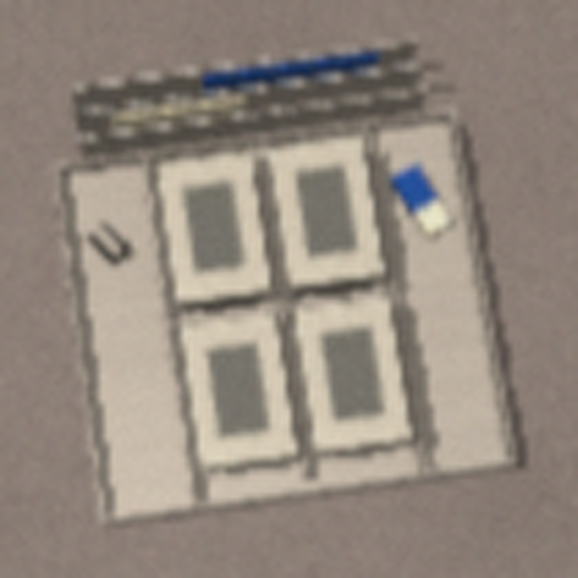

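Request:
play_rows:
  jaw: 0
  force: 40
  motion:
    - {"twist":7.5}
    - {"x":0.0298,"y":-0.0272}
    - {"x":0.0298,"y":-0.0272}
    - {"x":0.0298,"y":-0.0272}
    - {"x":0.0298,"y":-0.0272}
    - {"x":0.0298,"y":-0.0272}
    - {"x":0.0298,"y":-0.0272}
    - {"x":0.0298,"y":-0.0272}
    - {"x":0.0298,"y":-0.0272}
    - {"x":0.0298,"y":-0.0272}
    - {"x":0.0298,"y":-0.0272}
    - {"x":0.0298,"y":-0.0272,"z":0.02}
    - {"x":0.0298,"y":-0.0272,"z":0.02}
    - {"x":0.0298,"y":-0.0272,"z":0.02}
    - {"x":0.0298,"y":-0.0272,"z":0.02}
    - {"x":0.0298,"y":-0.0272,"z":0.02}
    - {}
    - {}

```text
validation failed for argument at $.mo...
```

Request:
play_rows:
  jaw: 0
  force: 40
  motion:
    - {"x":0,"y":0,"z":0,"twist":7.5}

```text
time_s: 1.05
position: [163.4, -577.4, 303.9]
tcp_rot: [0.997, 0.072, 0.0, 0.0]
force: [0.3, -0.3, -0.0]
opening: 73.5
gripper_force: 0.0
```

Request:
play_rows:
  motion:
    - {"x":0.0298,"y":-0.0272,"z":0,"twist":0}
    - {"x":0.0298,"y":-0.0272,"z":0,"twist":0}
    - {"x":0.0298,"y":-0.0272,"z":0,"twist":0}
    - {"x":0.0298,"y":-0.0272,"z":0,"twist":0}
    - {"x":0.0298,"y":-0.0272,"z":0,"twist":0}
    - {"x":0.0298,"y":-0.0272,"z":0,"twist":0}
    - {"x":0.0298,"y":-0.0272,"z":0,"twist":0}
    - {"x":0.0298,"y":-0.0272,"z":0,"twist":0}
    - {"x":0.0298,"y":-0.0272,"z":0,"twist":0}
    - {"x":0.0298,"y":-0.0272,"z":0,"twist":0}
    - {"x":0.0298,"y":-0.0272,"z":0.02,"twist":0}
    - {"x":0.0298,"y":-0.0272,"z":0.02,"twist":0}
    - {"x":0.0298,"y":-0.0272,"z":0.02,"twist":0}
    - {"x":0.0298,"y":-0.0272,"z":0.02,"twist":0}
    - {"x":0.0298,"y":-0.0272,"z":0.02,"twist":0}
    - {"x":0,"y":0,"z":0,"twist":0}
    - {"x":0,"y":0,"z":0,"twist":0}

```text
time_s: 2.75
position: [546.8, -108.3, 203.0]
tcp_rot: [0.997, 0.073, -0.001, -0.0]
force: [-0.3, -0.4, 0.8]
opening: 0.3
gripper_force: 0.0
```

Request:
play_rows:
  motion:
    - {"x":0,"y":0,"z":0.018,"twist":0}
    - {"x":0,"y":0,"z":0.018,"twist":0}
    - {"x":0,"y":0,"z":0.018,"twist":0}
    - {"x":0,"y":0,"z":0.004,"twist":0}
    - {"x":0,"y":0,"z":0,"twist":0}
    - {"x":0,"y":0,"z":0,"twist":0}

```text
time_s: 3.35
position: [547.1, -109.8, 147.6]
tcp_rot: [0.997, 0.072, 0.001, 0.0]
force: [-0.4, 1.0, 0.1]
opening: 0.1
gripper_force: 0.0
```

Run:
```python
from h import *
f=grab_frame("scene")
cv2.imwrite("pics/s1.png",cv2.resize(f[150:280,170:320,::-1],None,fx=4.5,fy=4.5,interpolation=cv2.INTER_CUBIC))
s=observe();print(s["position"],s["force"],s["tcp_rot"])
```

```text
[ 547.2713502  -109.65416273  147.69104054] [-1.19887677 -0.78136932  0.4284367 ] [9.97398413e-01 7.20737103e-02 1.24795774e-03 4.77254872e-04]
```

View pics/s1.png

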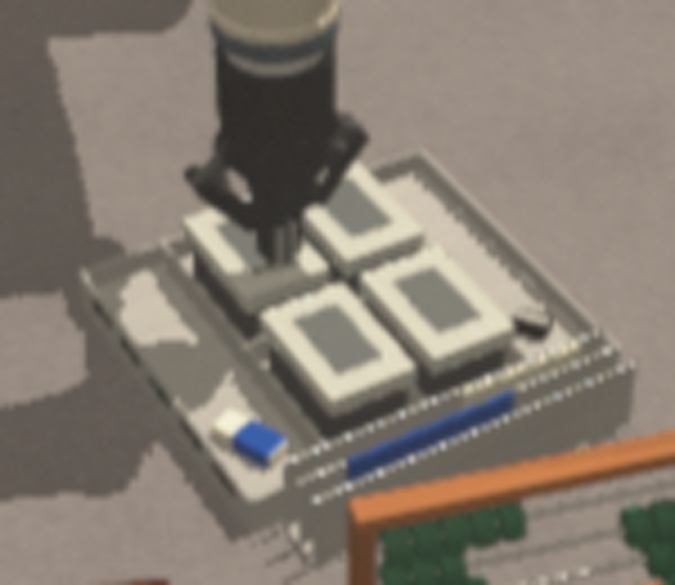

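The picture shows the closed fingertips above the inner end of the near, −y cover, around crop pixel (285,255). Next I descend to the contact height.

Request:
play_rows:
  motion:
    - {"x":0,"y":0,"z":0.004,"twist":0}
    - {"x":0,"y":0,"z":0.003,"twist":0}
    - {"x":0,"y":0,"z":0.001,"twist":0}
    - {"x":0,"y":0,"z":0,"twist":0}
    - {"x":0,"y":0,"z":0,"twist":0}

```text
time_s: 3.9
position: [546.8, -109.0, 137.8]
tcp_rot: [0.997, 0.072, -0.0, -0.0]
force: [-0.4, 0.4, 0.4]
opening: 0.1
gripper_force: 0.0
```

Request:
play_rows:
  motion:
    - {"x":0,"y":0,"z":0.001,"twist":0}
    - {"x":0,"y":0,"z":0,"twist":0}
    - {"x":0,"y":0,"z":0,"twist":0}

```text
time_s: 4.2
position: [546.8, -109.1, 136.9]
tcp_rot: [0.997, 0.072, 0.0, -0.0]
force: [-0.3, 0.0, -0.9]
opening: 0.4
gripper_force: 0.0
```

Request:
play_rows:
  motion:
    - {"x":0,"y":0,"z":0.001,"twist":0}
    - {"x":0,"y":0,"z":0,"twist":0}
    - {"x":0,"y":0,"z":0,"twist":0}

```text
time_s: 4.5
position: [546.8, -109.1, 135.9]
tcp_rot: [0.997, 0.072, 0.0, 0.0]
force: [-0.6, 0.3, 0.4]
opening: 0.4
gripper_force: 0.1
```

Request:
play_rows:
  motion:
    - {"x":0,"y":0,"z":0.001,"twist":0}
    - {"x":0,"y":0,"z":0,"twist":0}
    - {"x":0,"y":0,"z":0,"twist":0}

```text
time_s: 4.8
position: [546.8, -109.1, 135.0]
tcp_rot: [0.997, 0.072, 0.0, 0.0]
force: [0.2, -0.3, 0.6]
opening: 0.3
gripper_force: 0.4
```

Request:
play_rows:
  motion:
    - {"x":0,"y":0,"z":0.001,"twist":0}
    - {"x":0,"y":0,"z":0,"twist":0}
    - {"x":0,"y":0,"z":0,"twist":0}

```text
time_s: 5.1
position: [546.8, -109.1, 133.9]
tcp_rot: [0.997, 0.072, -0.0, 0.0]
force: [-0.2, -0.7, 1.4]
opening: -0.6
gripper_force: 0.6
```

Run:
```python
from h import *
for _ in range(4):
    s=observe();print(s["position"].round(2),s["force"].round(2),s["moment"].round(2))
```

```text
[ 546.78 -109.1   133.89] [-0.19 -0.73  1.44] [-0.06  0.07  0.  ]
[ 546.78 -109.1   133.89] [-0.19 -0.73  1.44] [-0.06  0.07  0.  ]
[ 546.78 -109.1   133.89] [-0.19 -0.73  1.44] [-0.06  0.07  0.  ]
[ 546.78 -109.1   133.89] [-0.19 -0.73  1.44] [-0.06  0.07  0.  ]
```

Run:
```python
from h import *
f=grab_frame("scene")
b=cv2.imread("pics/scene0.png");c=f[:,:,::-1]
z=lambda i:cv2.resize(i[165:235,190:290],None,fx=4,fy=4,interpolation=cv2.INTER_CUBIC)
cv2.imwrite("pics/s2.png",np.hstack([z(b),z(c)]))
```

```text
(no output)
```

View pics/s2.png

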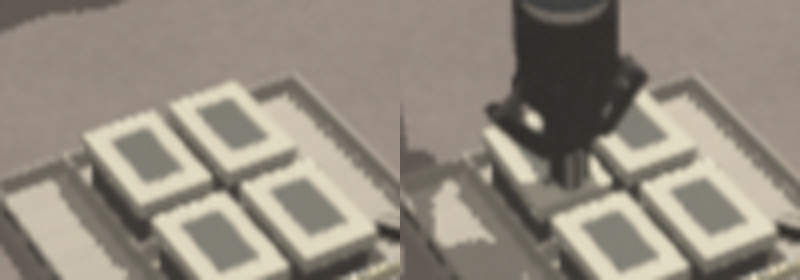

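Request:
play_rows:
  motion:
    - {"x":0,"y":0,"z":0.001,"twist":0}
    - {"x":0,"y":0,"z":0,"twist":0}
    - {"x":0,"y":0,"z":0,"twist":0}

```text
time_s: 5.45
position: [546.8, -109.1, 133.3]
tcp_rot: [0.997, 0.072, 0.0, 0.0]
force: [-1.4, 1.0, 4.8]
opening: -0.2
gripper_force: 2.1
```

Ambiguous against a possible fingertip-length error, so I'll check it against the neighbour cover.

Request:
play_rows:
  motion:
    - {"x":0,"y":0,"z":-0.01,"twist":0}
    - {"x":0,"y":0,"z":-0.01,"twist":0}
    - {"x":0,"y":-0.019,"z":0,"twist":0}
    - {"x":0,"y":-0.019,"z":0,"twist":0}
    - {"x":0,"y":-0.019,"z":0,"twist":0}
    - {"x":0,"y":-0.019,"z":0,"twist":0}
    - {"x":0,"y":0,"z":0.008,"twist":0}
    - {"x":0,"y":0,"z":0.006,"twist":0}
    - {"x":0,"y":0,"z":0.002,"twist":0}
    - {"x":0,"y":0,"z":0.001,"twist":0}
    - {"x":0,"y":0,"z":0,"twist":0}
    - {"x":0,"y":0,"z":0,"twist":0}

```text
time_s: 6.65
position: [535.9, -34.4, 136.2]
tcp_rot: [0.997, 0.072, 0.0, 0.0]
force: [-1.0, 0.4, 1.4]
opening: -0.1
gripper_force: 1.0
```

Request:
play_rows:
  motion:
    - {"x":0,"y":0,"z":0.001,"twist":0}
    - {"x":0,"y":0,"z":0,"twist":0}
    - {"x":0,"y":0,"z":0,"twist":0}

```text
time_s: 6.95
position: [535.9, -34.3, 135.4]
tcp_rot: [0.997, 0.072, 0.0, 0.0]
force: [-2.1, -1.8, 4.0]
opening: -0.3
gripper_force: 2.2
```

The neighbour is sound: contact at about 136.6 mm, 4 N after 1.2 mm. The first cover gave only 1.4 N at 2.7 mm down, so it's the one that rocks. Next I go to its middle.

Request:
play_rows:
  motion:
    - {"x":0,"y":0,"z":-0.01,"twist":0}
    - {"x":0,"y":0,"z":-0.01,"twist":0}
    - {"x":-0.009,"y":0.019,"z":0,"twist":0}
    - {"x":-0.009,"y":0.019,"z":0,"twist":0}
    - {"x":-0.009,"y":0.019,"z":0,"twist":0}
    - {"x":-0.009,"y":0.019,"z":0,"twist":0}
    - {"x":0,"y":0,"z":0.008,"twist":0}
    - {"x":0,"y":0,"z":0.006,"twist":0}
    - {"x":0,"y":0,"z":0.003,"twist":0}
    - {"x":0,"y":0,"z":0.002,"twist":0}
    - {"x":0,"y":0,"z":0,"twist":0}
    - {"x":0,"y":0,"z":0,"twist":0}

```text
time_s: 8.15
position: [511.2, -113.4, 136.3]
tcp_rot: [0.997, 0.073, -0.0, -0.0]
force: [-3.6, 1.9, 4.9]
opening: -0.1
gripper_force: 2.3
```

Request:
play_rows:
  motion:
    - {"x":0,"y":0,"z":0.001,"twist":0}
    - {"x":0,"y":0,"z":0,"twist":0}
    - {"x":0,"y":0,"z":0,"twist":0}

```text
time_s: 8.45
position: [511.2, -113.5, 135.8]
tcp_rot: [0.997, 0.073, 0.0, -0.0]
force: [-5.5, 2.1, 6.9]
opening: 0.2
gripper_force: 3.8
```

Request:
play_rows:
  motion:
    - {"x":0,"y":0,"z":0.001,"twist":0}
    - {"x":0,"y":0,"z":0,"twist":0}
    - {"x":0,"y":0,"z":0,"twist":0}

```text
time_s: 8.75
position: [511.2, -113.5, 135.0]
tcp_rot: [0.997, 0.073, 0.0, -0.0]
force: [-5.0, 1.7, 7.9]
opening: 0.2
gripper_force: 4.2
```

Request:
play_rows:
  motion:
    - {"x":0,"y":0,"z":0.001,"twist":0}
    - {"x":0,"y":0,"z":0,"twist":0}
    - {"x":0,"y":0,"z":0,"twist":0}

```text
time_s: 9.05
position: [511.2, -113.5, 134.0]
tcp_rot: [0.997, 0.073, 0.0, -0.0]
force: [-5.8, 2.3, 8.6]
opening: -0.1
gripper_force: 4.3
```

Request:
play_rows:
  motion:
    - {"x":0,"y":0,"z":0.001,"twist":0}
    - {"x":0,"y":0,"z":0,"twist":0}
    - {"x":0,"y":0,"z":0,"twist":0}

```text
time_s: 9.35
position: [511.2, -113.5, 133.0]
tcp_rot: [0.997, 0.073, 0.0, -0.0]
force: [-4.7, 1.6, 9.1]
opening: 0.3
gripper_force: 4.3
```

Request:
play_rows:
  motion:
    - {"x":0,"y":0,"z":0.001,"twist":0}
    - {"x":0,"y":0,"z":0,"twist":0}
    - {"x":0,"y":0,"z":0,"twist":0}

```text
time_s: 9.65
position: [511.2, -113.5, 132.0]
tcp_rot: [0.997, 0.073, 0.0, -0.0]
force: [-4.5, 2.1, 8.3]
opening: -0.2
gripper_force: 4.3
```

Request:
play_rows:
  motion:
    - {"x":0,"y":0,"z":0.001,"twist":0}
    - {"x":0,"y":0,"z":0,"twist":0}
    - {"x":0,"y":0,"z":0,"twist":0}

```text
time_s: 9.95
position: [511.2, -113.5, 131.6]
tcp_rot: [0.997, 0.073, 0.0, -0.0]
force: [-7.3, 3.4, 11.6]
opening: 0.1
gripper_force: 5.7
```

Request:
play_rows:
  motion:
    - {"x":0,"y":0,"z":0.001,"twist":0}
    - {"x":0,"y":0,"z":0,"twist":0}
    - {"x":0,"y":0,"z":0,"twist":0}

```text
time_s: 10.25
position: [511.2, -113.5, 131.5]
tcp_rot: [0.997, 0.073, 0.0, -0.0]
force: [-9.5, 3.3, 15.9]
opening: 0.1
gripper_force: 8.1
```

Request:
play_rows:
  motion:
    - {"x":0,"y":0,"z":0.001,"twist":0}
    - {"x":0,"y":0,"z":0.001,"twist":0}
    - {"x":0,"y":0,"z":0,"twist":0}
    - {"x":0,"y":0,"z":0,"twist":0}
    - {"x":0,"y":0,"z":0,"twist":0}

```text
time_s: 10.75
position: [511.2, -113.5, 131.5]
tcp_rot: [0.997, 0.073, 0.001, -0.0]
force: [-14.1, 4.6, 25.4]
opening: 0.3
gripper_force: 12.8
```

Request:
play_rows:
  motion:
    - {"x":0,"y":0,"z":-0.004,"twist":0}
    - {"x":0,"y":0,"z":-0.008,"twist":0}
    - {"x":0.018,"y":0,"z":0,"twist":0}
    - {"x":0.018,"y":0,"z":0,"twist":0}
    - {"x":0,"y":0,"z":0.005,"twist":0}
    - {"x":0,"y":0,"z":0.002,"twist":0}
    - {"x":0,"y":0,"z":0.002,"twist":0}
    - {"x":0,"y":0,"z":0,"twist":0}
    - {"x":0,"y":0,"z":0,"twist":0}
    - {"x":0,"y":0,"z":0,"twist":0}

```text
time_s: 11.75
position: [546.8, -108.8, 131.6]
tcp_rot: [0.997, 0.072, 0.001, -0.0]
force: [-0.7, 2.1, 8.3]
opening: -0.1
gripper_force: 4.4
```

It is home: firm at 25 N, and the end now holds 8 N with no dip. Now I take the hand away.

Request:
play_rows:
  motion:
    - {"x":0,"y":0,"z":-0.01,"twist":0}
    - {"x":0,"y":0,"z":-0.03,"twist":0}
    - {"x":0,"y":0,"z":-0.04,"twist":0}
    - {"x":0,"y":0,"z":-0.04,"twist":0}
    - {"x":0,"y":0,"z":-0.04,"twist":0}
    - {"x":-0.02,"y":0.03,"z":-0.01,"twist":0}
    - {"x":-0.02,"y":0.03,"z":0,"twist":0}
    - {"x":-0.02,"y":0.03,"z":0,"twist":0}
    - {"x":-0.02,"y":0.03,"z":0,"twist":0}
    - {"x":-0.02,"y":0.03,"z":0,"twist":0}
    - {"x":-0.02,"y":0.03,"z":0,"twist":0}
    - {"x":-0.02,"y":0.03,"z":0,"twist":0}
    - {"x":-0.02,"y":0.03,"z":0,"twist":0}
    - {"x":0,"y":0,"z":0,"twist":0}
    - {"x":0,"y":0,"z":0,"twist":0}
    - {"x":0,"y":0,"z":0,"twist":0}

```text
time_s: 13.35
position: [423.3, -368.9, 299.8]
tcp_rot: [0.997, 0.073, -0.0, -0.0]
force: [0.0, 0.5, 0.6]
opening: 0.0
gripper_force: 0.0
```

Run:
```python
from h import *
f=grab_frame("scene")
cv2.imwrite("pics/s3.png",cv2.resize(f[150:280,170:320,::-1],None,fx=4.5,fy=4.5,interpolation=cv2.INTER_CUBIC))
```

```text
(no output)
```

View pics/s3.png

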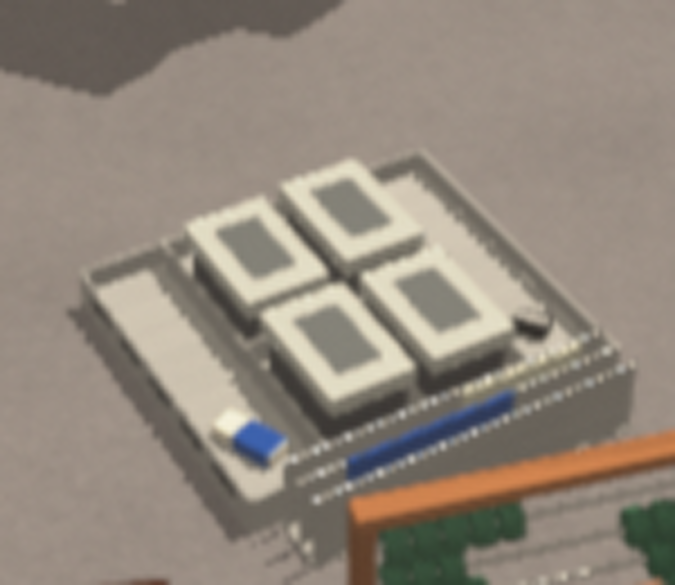

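The cover at crop (255,255) lies level and slightly lower than the others. The eraser, sharpener and the other covers are unmoved.

```bash
python3 -c "
from plant import *
print(finish_job())"
```

```text
the job is handed in; nothing more can be done
None
```

The near cover on the −y side was the one that rocked; I pressed it in the middle until it went home (about 5 mm down, firm at 25 N, no longer rocking), withdrew the hand, and handed the job in with everything else on the organizer as it was.

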